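Free the stage slider and push it to the orange stop

TASK

Press down the yellow pad in the middle of the slide carriage to free its brake and, keeping it pressed, push the carriage along its rail until it sits fully against the orange stop; then let the pad come up so that the brake holds it there, and move clear. Do not force the carriage along with the brake on, do not touch the circuit board that it carries, and leave the loose things round the rail where they are: nothing is to be picked up.

Things in the scene. Friction and masses are not known exactly. Their poses are not given: they have to be found in the camera images.
- rail: Aluminium slide rail 460 mm long, 70 mm wide, 20 mm high, fixed to the bench. Origin: centre of its underside, on the bench. y axis along the rail, x axis across it (towards the side on which the circuit board hangs), z up. Its position and its yaw (up to about 0.4 rad) vary.
- carriage (a joint): Position of the grey carriage along the rail's y axis, m; 0 at mid-rail. Carriage 92 mm long along the rail and 50 mm wide; its deck is 30 mm above the bench. The brake holds the carriage with about 10 N; with the pad pressed it slides with about 1 N, so that the friction of fingertips resting on the pad is enough to take it along.
- carriage_mid (a point): Middle of the carriage's deck (30 mm above the bench), at the pad's centre. At each end of the deck stands an upright end, 10 mm thick and 50 mm wide, top 50 mm above the bench; the two are 72 mm apart inside. Fingertips that slip on the pad come to push against it.
- pad (a joint): How far the yellow brake pad is pressed down, m: 0 up (brake on), 0.006 fully down. It starts to move at about 7 N and is fully down at about 8.5 N. The brake is free once the pad is 1 mm down. It springs up when let go.
- pad_top (a point): Centre of the top of the yellow ribbed pad, 40 mm across the rail and 44 mm along it, 37 mm above the bench when up and 31 mm when down, in the middle of the carriage between its two upright ends.
- stop_orange_mid (a point): Middle of the orange stop block clamped across the rail, 24 mm long along the rail, 64 mm wide, top 44 mm above the bench with a 4 mm screw head on it; fixed, this point 30 mm above the bench. It may be at either end of the rail. The carriage touches it when carriage_mid is 58 mm from this point.
- stop_blue_mid (a point): The same for the like blue stop block at the other end of the rail: not the one to go to.
- board_mid (a point): Centre of the green circuit board (42 mm across the rail, 60 mm along it, 34 mm high, top about 60 mm above the bench), fixed to the carriage's side table; 98 mm from the pad's centre along the rail's x axis. Not to be touched.
- board: The same circuit board; origin at the centre of its underside.
- capacitor: Loose dark blue capacitor, upright, 25 mm in diameter, 42 mm high, on the robot's side of the rail about 115 mm from its middle line. Origin: centre of its underside.
- starter: Loose off-white tube starter, upright, 22 mm in diameter, 42 mm high, on the robot's side of the rail like the capacitor. Origin: centre of its underside.
- marker: Loose red and white marker, 135 mm long, 17 mm thick, lying behind the rail. Origin: centre of its underside.
- strip: Loose terminal strip, 80 x 17 x 15 mm, lying behind the rail. Origin: centre of its underside.
Not all that is in view belongs to the job. There is more than one size of the part that bears stop_orange_mid; the job needs the largest.

How it is judged:
By the outcome, as a careful person would: the job done as asked, in the order asked, and still so for the second after the job is handed in, with the robot touching nothing.
It also fails if it takes over 35 s, if anything falls off the work surface, if the arm or the gripper's body presses on something with over 40 N, if the wrist force passes 120 N, or if a joint passes its speed limit or range.

ROBOT

A 7-joint arm with a two-finger parallel gripper is mounted at the origin on a cart in front of the work surface, level with it; the furniture and walls round the work are solid. World frame = base frame: x ahead of the robot, y to its left, z up, the work surface at z = 0. Lengths are in m, angles in rad, forces in N, time in s.
With the tool pointing down it reaches from about 0.4 to 0.85 m from the base axis. Payload 10.4 kg.
Tool frame: the origin (TCP) lies on the centre line of the jaws, within the pads' length; the fingertips stand 11 mm ahead of it and the grasp point (between the pads) lies 8 mm behind it (manip.finger_overhang is the distance from the TCP to the fingertips, in m); z points along the fingers, y is the line along which they close (so a half turn about z gives the same grasp; the last joint's range is limited). The gripper opens to 85 mm and grips with 20 to 120 N. Pads are 22 mm wide; open, the fingers measure 114 mm over their backs; the gripper's body (76 mm by 85 mm) begins 54 mm behind the grasp point. The pads swing forward as they close: fully open they stand 13 mm farther back than shut.
Start: joints at [1.321, 0.332, -0.065, 1.46, 0.022, 1.35, -0.088], TCP at [0.141, -0.609, 0.242] pointing down, gripper open.
Joint ranges: [-2.6, 2.6], [-0.5, 2.12], [-1.47, 1.34], [0.16, 2.42], [-1.27, 4.41], [0.06, 2.06], [-2.6, 2.6]. Speed limits (rad/s): [2.22, 2.22, 2.79, 2.79, 3.14, 3.14, 3.14].

INTERFACE

Orientations are given as a unit quaternion [x, y, z, w].
In Python, from workcell import manip, imaging, workorder gives the robot as it stands.
- The arm moves only by the tool jog_arm, never from a script. Its argument "deltas" is a list of rows, each an object with "gripper": the opening, from 0 (shut) to 1 (fully open); "offset": the shift along the tool's x, y, z in m, a list of three; "rotation": the turn, a rotation vector about the tool's x, y, z in degrees, a list of three. In form: [{"gripper": gripper, "offset": [tx, ty, tz], "rotation": [ax, ay, az]}, ...]. A call has 1 to 20 rows; each row shifts and turns the commanded pose from where the row before left it, along the tool's axes as they then stand; what a row does not reach is not made up. A row lasts 1/10 s, in which the tool goes at most 50 mm and 8.59 degrees, less where a joint would pass 70% of its speed; a pose out of reach is approached as far as the arm can. A call with a gripper value outside its range is refused whole. The fingers move at their own pace and stop on an object; "newtons" is the grip in N (left out, the last holds). Time passes only in rows, so rows that do not move let the fingers close. It gives the time, the measured TCP pose, the force, the opening and the grip force at its end, in the units of the state.
- manip.get_obs(): the state, without advancing time (a new reading comes with each control period).
- imaging.camera(name): name is "scene" or "side" or "wrist"; returns the picture (420x560x3 uint8, blue, green, red); there is no depth.
- imaging.camera_model(name): a dict with "camera_matrix" (3x3 intrinsics, pixels), "world_to_cam" (4x4, takes a point from world to camera coordinates); the wrist camera has in their place "hand_eye" (4x4, takes a point from camera to tool coordinates, whose origin is the TCP and whose axes are the flange's). Camera axes: x right, y up, looking along -z (the intrinsics and any distortion apply to the point x, -y, -z); pixel columns grow to the right and rows downward; lengths in m; the calibration is good to about 2 mm. A picture is of the moment at which its call begins: read the wrist's pose just before it. camera_model takes no time and is no camera call.
- workorder.hand_in(): hands the job in; it is judged then, once.
The state is a dict: "clock": time; "joint_pos": joint angles; "joint_velocities": joint speeds; "tau": joint torques, N m; "position": TCP position; "ee_rot": TCP orientation; "ft_force": force on the tool from outside, world axes, zero at the start; "torque": the same for the moment, N m; "grip_width": opening from 0.0 (shut) to 1.0 (fully open); "grasp_force": force on a finger pad.
Only numpy, scipy, OpenCV 4.12 (cv2) and the standard library are available. Lean on these libraries where they do the work, as an engineer would, in place of code of your own. Each camera call takes 0.05 s, during which the arm holds its last target. There are 200 camera calls.

## Working session

There is one attempt and no reset: what is moved stays moved. The work goes in short steps, Python scripts to look and compute and a tool call to move; the robot and the scene stay as the last step left them, time stands still between calls to the robot, and variables do not carry over. Pictures are saved under pics/ and viewed, at most 10 in all, crops included, and the job is handed in when it is done.

Besides the shell and the picture viewer there is one more tool, called after "Request:" by a JSON object that holds its "api" and its "payload", one argument or row to a line. jog_arm: Moves the arm, as the interface text tells. Its arguments: {"type":"object","properties":{"deltas":{"type":"array","items":{"type":"object","properties":{"gripper":{"type":"number"},"offset":{"type":"array","items":{"type":"number"}},"rotation":{"type":"array","items":{"type":"number"}}}}},"newtons":{"type":"number"}},"required":["deltas"]}

```bash
mkdir -p pics; python3 - <<'E'
from workcell import manip, imaging
import cv2,json,numpy as np
o=manip.get_obs();print({k:np.round(v,4).tolist() for k,v in o.items()})
ims=[imaging.camera(n) for n in("scene","side")]
for n,i in zip(("scene","side"),ims):
    cv2.imwrite(f"pics/{n}0.png",i); m=imaging.camera_model(n);print(n,{k:np.round(v,4).tolist() if not isinstance(v,str) else v for k,v in m.items()})
E
```

```text
{'clock': 0.0, 'joint_pos': [1.3214, 0.3329, -0.0647, 1.4609, 0.0216, 1.3499, -0.0885], 'joint_velocities': [0.0014, 0.0024, 0.0025, 0.0001, -0.0009, 0.0012, -0.0011], 'tau': [0.0011, -62.5438, 0.0496, -39.1608, 0.0163, 0.0096, -0.0], 'position': [0.1405, -0.6087, 0.2415], 'ee_rot': [0.9936, 0.1132, -0.0001, -0.0007], 'ft_force': [0.4987, 0.8324, -0.093], 'torque': [-0.0274, 0.0097, -0.01], 'grasp_force': 0.0, 'grip_width': 1.0008}
scene {'camera_matrix': [[447.2119, 0.0, 272.1792], [0.0, 447.2119, 210.3893], [0.0, 0.0, 1.0]], 'world_to_cam': [[-0.4539, -0.891, -0.0092, 0.2484], [0.6862, -0.3561, 0.6342, -0.4636], [-0.5684, 0.2816, 0.7731, -0.6933], [0.0, 0.0, 0.0, 1.0]]}
side {'camera_matrix': [[398.7524, 0.0, 282.7383], [0.0, 398.7524, 214.2813], [0.0, 0.0, 1.0]], 'world_to_cam': [[-0.985, -0.1724, 0.0097, 0.5708], [0.078, -0.3941, 0.9158, -0.1075], [-0.1541, 0.9027, 0.4016, -0.7897], [0.0, 0.0, 0.0, 1.0]]}
```

View pics/scene0.png

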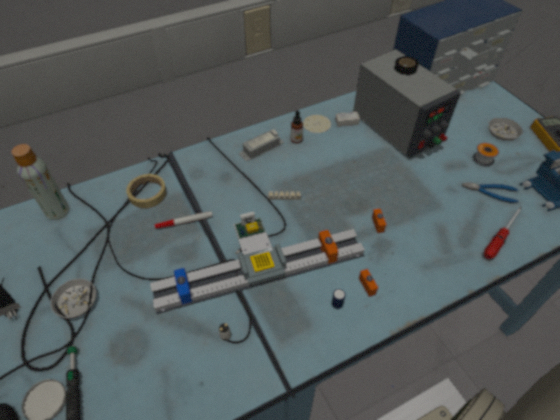

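View pics/side0.png

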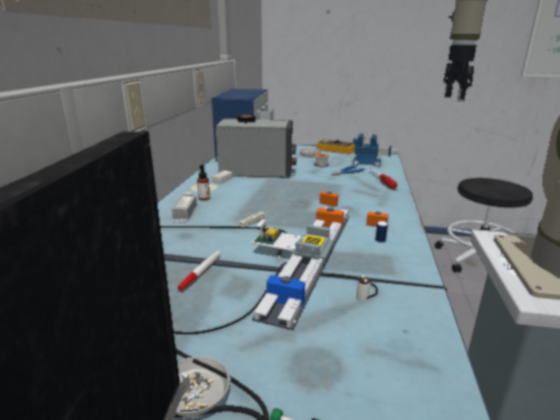

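The scene view shows the yellow pad at (262,261), the blue stop at (183,284) and the board at (250,228). There are three orange blocks: (329,245) clamped on the rail, and smaller ones at (379,220) and (369,282) lying loose off it. The one on the rail fits, being the largest and clamped across. I'll measure it and confirm in a crop.

```bash
cat > h.py <<'E'
import numpy as np,cv2
from workcell import manip,imaging
def ray(name,uv):
    m=imaging.camera_model(name);K=np.array(m["camera_matrix"]);T=np.array(m["world_to_cam"])
    d=np.linalg.solve(K,[uv[0],uv[1],1.]);d=d*[1,-1,-1];R=T[:3,:3]
    return -R.T@T[:3,3],R.T@d
def onplane(name,uv,z):
    c,d=ray(name,uv);return c+d*(z-c[2])/d[2]
def tri(a,ua,b,ub):
    c1,d1=ray(a,ua);c2,d2=ray(b,ub);d1/=np.linalg.norm(d1);d2/=np.linalg.norm(d2)
    A=np.c_[d1,-d2];s=np.linalg.lstsq(A,c2-c1,rcond=None)[0];p,q=c1+s[0]*d1,c2+s[1]*d2
    return (p+q)/2,np.linalg.norm(p-q)
R={"orange":((4,170,110),(14,255,255)),"yellow":((22,150,120),(34,255,255)),"blue":((108,180,80),(125,255,255))}
def blobs(im,col,amin=25):
    m=cv2.inRange(cv2.cvtColor(im,cv2.COLOR_BGR2HSV),*R[col])
    m=cv2.morphologyEx(m,cv2.MORPH_CLOSE,np.ones((3,3)))
    n,l,s,c=cv2.connectedComponentsWithStats(m)
    return [(s[i,4],c[i].round(1),s[i,:4],cv2.minAreaRect(np.argwhere(l==i)[:,::-1].astype(np.float32))) for i in range(1,n) if s[i,4]>amin]
E
python3 - <<'E'
from h import *
for n in("scene","side"):
    im=cv2.imread(f"pics/{n}0.png")
    for c in R:
        for a,ce,bb,r in blobs(im,c): print(n,c,a,ce,bb,"z.037:",onplane(n,ce,.037).round(3))
im=cv2.imread("pics/scene0.png")[190:320,140:400];a=cv2.resize(im,None,fx=3,fy=3,interpolation=3)
cv2.imwrite("pics/crop0.png",a)
E
```

```text
scene orange 30 [376.7 211.6] [374 209   7   7] z.037: [ 0.508 -0.249  0.037]
scene orange 52 [380.6 221.7] [377 218   8   8] z.037: [ 0.48  -0.24   0.037]
scene orange 178 [328.2 242.7] [320 231  17  23] z.037: [ 0.485 -0.105  0.037]
scene orange 46 [364.6 273.6] [361 270   8   9] z.037: [ 0.384 -0.131  0.037]
scene orange 70 [371.3 284.7] [366 281  11   9] z.037: [ 0.356 -0.128  0.037]
scene yellow 63 [251.7 225.8] [247 222  10   8] z.037: [0.603 0.023 0.037]
scene yellow 315 [261.8 261.3] [250 252  24  19] z.037: [0.508 0.044 0.037]
scene blue 64 [179.7 272.7] [175 269  11   8] z.037: [0.561 0.207 0.037]
scene blue 114 [183.5 289. ] [177 281  12  19] z.037: [0.521 0.213 0.037]
side orange 167 [328.5 198.3] [321 192  16  13] z.037: [ 0.494 -0.193  0.037]
side orange 280 [329.6 215.9] [317 209  26  17] z.037: [ 0.484 -0.081  0.037]
side orange 153 [375.5 217.9] [368 213  19  12] z.037: [ 0.38  -0.091  0.037]
side yellow 55 [271.1 231.4] [266 229  11   7] z.037: [0.601 0.024 0.037]
side yellow 114 [314.1 239.1] [304 235  20  10] z.037: [0.507 0.042 0.037]
side blue 625 [285.6 288.6] [267 276  37  27] z.037: [0.535 0.228 0.037]
```

View pics/crop0.png

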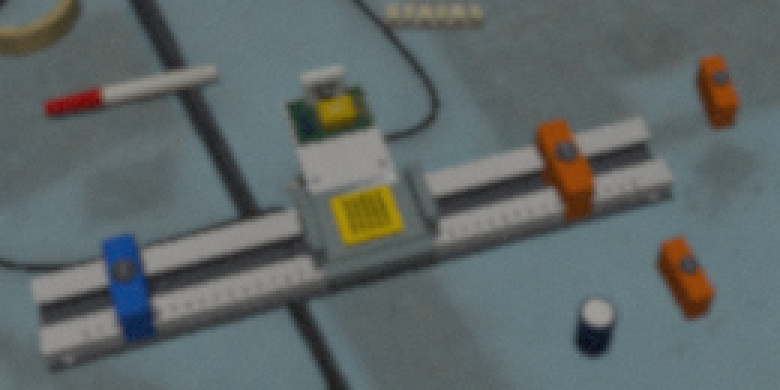

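The crop confirms it: the orange stop at crop (567,165) is clamped across the rail and the largest, while the other two are short, loose blocks off the rail. Now the rail direction and the travel.

```bash
python3 - <<'E'
from h import *
f=lambda u,v:(140+u/3,190+v/3)
P=lambda u,v,z:onplane("scene",f(u,v),z)[:2]
lb,lf,rb,rf=P(32,280,.02),P(40,350,.02),P(645,119,.02),P(668,172,.02)
print("len",np.linalg.norm(lb-rb),np.linalg.norm(lf-rf),"w",np.linalg.norm(lb-lf),np.linalg.norm(rb-rf))
for a,b in((lb,rb),(lf,rf)): d=a-b;print("dir deg",np.degrees(np.arctan2(-d[0],d[1])))
so,sb=P(567,152,.047),P(124,271,.047);d=sb-so;print("screws",so,sb,np.degrees(np.arctan2(-d[0],d[1])))
p,e=tri("scene",(261.8,261.3),"side",(314.1,239.1));print("pad",p,e)
print("pad-screw",np.linalg.norm(p[:2]-so),"overhang",manip.finger_overhang)
from scipy.spatial.transform import Rotation as Ro
o=manip.get_obs();r=Ro.from_quat(o["ee_rot"]);print(r.as_matrix().round(3));print("goal offset in tool",r.inv().apply(np.r_[p[:2],.15]-o["position"]).round(3))
E
```

```text
len 0.4606722843999658 0.4588455485028091 w 0.05532165921032395 0.04978439203930902
dir deg -9.789125070884728
dir deg -9.084103906736582
screws [ 0.48293039 -0.10473728] [0.53596004 0.21095543] -9.535448888328144
pad [0.50733026 0.04440581 0.03811563] 0.00018834938898375196
pad-screw 0.15112582159682592 overhang 0.011
[[ 0.974  0.225 -0.   ]
 [ 0.225 -0.974  0.001]
 [-0.    -0.001 -1.   ]]
goal offset in tool [ 0.504 -0.554  0.092]
```

Request:
{"api": "jog_arm", "payload": {
  "deltas": [
    {"gripper": 0,"offset": [0.025,-0.028,0],"rotation": [0,0,0]},
    {"gripper": 0,"offset": [0.025,-0.028,0],"rotation": [0,0,0]},
    {"gripper": 0,"offset": [0.025,-0.028,0],"rotation": [0,0,0]},
    {"gripper": 0,"offset": [0.025,-0.028,0],"rotation": [0,0,0]},
    {"gripper": 0,"offset": [0.025,-0.028,0],"rotation": [0,0,0]},
    {"gripper": 0,"offset": [0.025,-0.028,0],"rotation": [0,0,0]},
    {"gripper": 0,"offset": [0.025,-0.028,0],"rotation": [0,0,0]},
    {"gripper": 0,"offset": [0.025,-0.028,0],"rotation": [0,0,0]},
    {"gripper": 0,"offset": [0.025,-0.028,0],"rotation": [0,0,0]},
    {"gripper": 0,"offset": [0.025,-0.028,0],"rotation": [0,0,0]},
    {"gripper": 0,"offset": [0.025,-0.028,0],"rotation": [0,0,0]},
    {"gripper": 0,"offset": [0.025,-0.028,0],"rotation": [0,0,0]},
    {"gripper": 0,"offset": [0.025,-0.028,0],"rotation": [0,0,0]},
    {"gripper": 0,"offset": [0.025,-0.028,0],"rotation": [0,0,0]},
    {"gripper": 0,"offset": [0.025,-0.028,0],"rotation": [0,0,0]},
    {"gripper": 0,"offset": [0.025,-0.028,0],"rotation": [0,0,0]},
    {"gripper": 0,"offset": [0.025,-0.028,0],"rotation": [0,0,0]},
    {"gripper": 0,"offset": [0.025,-0.028,0],"rotation": [0,0,0]},
    {"gripper": 0,"offset": [0.025,-0.028,0],"rotation": [0,0,0]},
    {"gripper": 0,"offset": [0.025,-0.028,0],"rotation": [0,0,0]}
  ]
}}

```text
clock: 2.1
position: [0.5022, 0.0503, 0.2422]
ee_rot: [0.994, 0.113, 0.0, 0.0]
ft_force: [0.6, -0.0, 1.1]
grip_width: 0.005
grasp_force: 0.0
```

Request:
{"api": "jog_arm", "payload": {
  "deltas": [
    {"gripper": 0,"offset": [0,0,0],"rotation": [0,0,7.5]},
    {"gripper": 0,"offset": [0,0,0],"rotation": [0,0,7.5]},
    {"gripper": 0,"offset": [0,0,0],"rotation": [0,0,7.5]},
    {"gripper": 0,"offset": [0,0,0],"rotation": [0,0,0]},
    {"gripper": 0,"offset": [0,0,0],"rotation": [0,0,0]},
    {"gripper": 0,"offset": [0,0,0],"rotation": [0,0,0]}
  ]
}}

```text
clock: 2.7
position: [0.5017, 0.049, 0.2422]
ee_rot: [0.997, -0.081, -0.0, 0.0]
ft_force: [-0.2, -0.4, 0.1]
grip_width: 0.001
grasp_force: 0.0
```

```bash
python3 - <<'E'
from h import *
from scipy.spatial.transform import Rotation as Ro
o=manip.get_obs();r=Ro.from_quat(o["ee_rot"]);p=np.array(o["position"])
m=imaging.camera_model("wrist");print({k:np.round(v,4).tolist() for k,v in m.items()})
im=imaging.camera("wrist");cv2.imwrite("pics/wrist1.png",im)
K=np.array(m["camera_matrix"]);H=np.array(m["hand_eye"])
def wr(uv,z):
    d=r.apply(H[:3,:3]@(np.linalg.solve(K,[*uv,1.])*[1,-1,-1]));c=p+r.apply(H[:3,3]);return (c+d*(z-c[2])/d[2])
print(o["clock"],p,r.as_matrix().round(3).tolist(),o["grip_width"],o["ft_force"])
for c in R:
    for a,ce,bb,rc in blobs(im,c,150): 
        w=wr(ce,.037);print(c,a,ce,bb,w.round(4),"tool",r.inv().apply(w-p).round(4))
E
```

```text
{'camera_matrix': [[316.6118, 0.0, 277.6823], [0.0, 316.6118, 208.4415], [0.0, 0.0, 1.0]], 'hand_eye': [[0.0006, 0.9659, 0.2587, 0.0657], [1.0, -0.0005, -0.0007, -0.0021], [-0.0006, 0.2587, -0.9659, -0.1311], [0.0, 0.0, 0.0, 1.0]]}
2.7 [0.50174215 0.04902293 0.24222799] [[0.987, -0.162, -0.0], [-0.162, -0.987, -0.0], [-0.0, 0.0, -1.0]] 0.001411093562414558 [-0.154639   -0.41192272  0.08228193]
orange 470 [551.  147.7] [539 120  21  47] [ 0.4966 -0.2381  0.037 ] tool [0.0415 0.2842 0.2053]
orange 988 [421.7 175.8] [409 148  27  58] [ 0.4887 -0.1032  0.037 ] tool [0.0118 0.1523 0.2052]
orange 439 [447.2 264. ] [439 246  18  38] [ 0.3807 -0.1276  0.037 ] tool [-0.0907  0.1939  0.2053]
yellow 412 [286.   84.9] [273  75  27  21] [0.6022 0.026  0.037 ] tool [0.1029 0.0064 0.2052]
yellow 752 [280.8 175.6] [262 159  39  35] [0.5133 0.0456 0.037 ] tool [0.012  0.0015 0.2052]
blue 815 [122.3 173.9] [108 146  29  59] [0.5425 0.2123 0.037 ] tool [ 0.0137 -0.1678  0.2052]
```

View pics/wrist1.png

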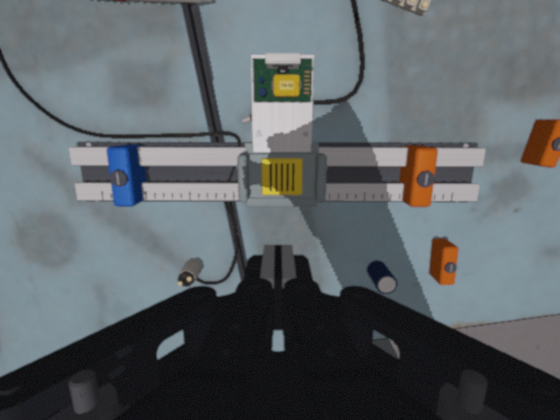

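The wrist view shows the pad at (281,176), with the rail aligned to the tool y axis, the orange stop at (422,176) and the board well clear. I'll shift +9 mm in x and +2 mm in y, then descend.

Request:
{"api": "jog_arm", "payload": {
  "deltas": [
    {"gripper": 0,"offset": [0.009,0.002,0.02],"rotation": [0,0,0]},
    {"gripper": 0,"offset": [0,0,0.03],"rotation": [0,0,0]},
    {"gripper": 0,"offset": [0,0,0.03],"rotation": [0,0,0]},
    {"gripper": 0,"offset": [0,0,0.03],"rotation": [0,0,0]},
    {"gripper": 0,"offset": [0,0,0.03],"rotation": [0,0,0]},
    {"gripper": 0,"offset": [0,0,0.025],"rotation": [0,0,0]},
    {"gripper": 0,"offset": [0,0,0.013],"rotation": [0,0,0]},
    {"gripper": 0,"offset": [0,0,0],"rotation": [0,0,0]},
    {"gripper": 0,"offset": [0,0,0],"rotation": [0,0,0]}
  ]
}}

```text
clock: 3.65
position: [0.5109, 0.0458, 0.0652]
ee_rot: [0.997, -0.083, 0.0, -0.0]
ft_force: [1.0, 0.8, -0.3]
grip_width: -0.002
grasp_force: 0.0
```

```bash
python3 - <<'E'
from h import *
im=imaging.camera("scene");cv2.imwrite("pics/s2.png",np.hstack([cv2.resize(im[190:320,190:350],None,fx=3,fy=3),cv2.resize(imaging.camera("wrist"),(520,390))])[:,:])
import cv2
i=cv2.imread("pics/s2.png");cv2.imwrite("pics/s2.png",cv2.resize(i,(800,int(i.shape[0]*800/i.shape[1]))))
print(manip.get_obs()["ft_force"],manip.get_obs()["position"])
E
```

```text
[ 0.09340005 -0.03530547  0.72203089] [0.51133202 0.04571415 0.06566869]
```

View pics/s2.png

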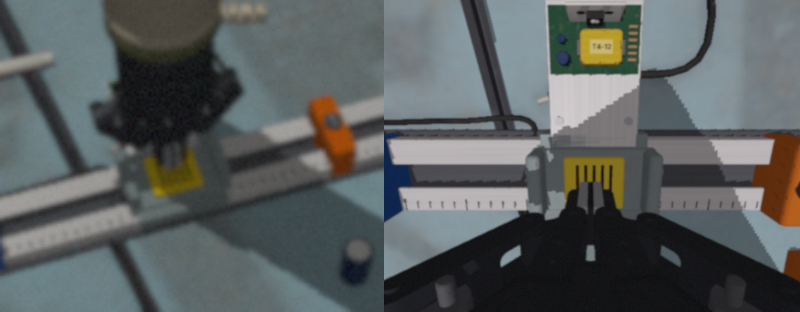

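The fingertips are centred over the pad, clear of both ends and the board. Pressing down gradually.

Request:
{"api": "jog_arm", "payload": {
  "deltas": [
    {"gripper": 0,"offset": [0,0,0.01],"rotation": [0,0,0]},
    {"gripper": 0,"offset": [0,0,0.006],"rotation": [0,0,0]},
    {"gripper": 0,"offset": [0,0,0.002],"rotation": [0,0,0]},
    {"gripper": 0,"offset": [0,0,0.002],"rotation": [0,0,0]},
    {"gripper": 0,"offset": [0,0,0],"rotation": [0,0,0]},
    {"gripper": 0,"offset": [0,0,0],"rotation": [0,0,0]}
  ]
}}

```text
clock: 4.35
position: [0.5107, 0.0458, 0.0447]
ee_rot: [0.997, -0.083, 0.0, 0.0]
ft_force: [-1.8, -1.0, 7.6]
grip_width: -0.001
grasp_force: 3.7
```

Request:
{"api": "jog_arm", "payload": {
  "deltas": [
    {"gripper": 0,"offset": [0,0,0.002],"rotation": [0,0,0]},
    {"gripper": 0,"offset": [0,0,0.001],"rotation": [0,0,0]},
    {"gripper": 0,"offset": [0,0,0],"rotation": [0,0,0]},
    {"gripper": 0,"offset": [0,0,0],"rotation": [0,0,0]}
  ]
}}

```text
clock: 4.75
position: [0.5108, 0.046, 0.0421]
ee_rot: [0.997, -0.083, 0.0, 0.0]
ft_force: [-3.2, 0.5, 11.3]
grip_width: 0.003
grasp_force: 5.9
```

Request:
{"api": "jog_arm", "payload": {
  "deltas": [
    {"gripper": 0,"offset": [0,0.001,0.0005],"rotation": [0,0,0]},
    {"gripper": 0,"offset": [0,0.002,0],"rotation": [0,0,0]},
    {"gripper": 0,"offset": [0,0.003,0],"rotation": [0,0,0]},
    {"gripper": 0,"offset": [0,0.004,0],"rotation": [0,0,0]},
    {"gripper": 0,"offset": [0,0.005,0],"rotation": [0,0,0]},
    {"gripper": 0,"offset": [0,0.005,0],"rotation": [0,0,0]},
    {"gripper": 0,"offset": [0,0.005,0],"rotation": [0,0,0]},
    {"gripper": 0,"offset": [0,0.005,0],"rotation": [0,0,0]},
    {"gripper": 0,"offset": [0,0.005,0],"rotation": [0,0,0]},
    {"gripper": 0,"offset": [0,0.005,0],"rotation": [0,0,0]}
  ]
}}

```text
clock: 5.75
position: [0.5043, 0.0067, 0.042]
ee_rot: [0.997, -0.083, 0.001, -0.0]
ft_force: [-5.5, 1.5, 17.7]
grip_width: 0.0
grasp_force: 8.8
```

```bash
python3 - <<'E'
from h import *
o=manip.get_obs();print(o["ft_force"],o["position"])
im=imaging.camera("wrist");cv2.imwrite("pics/w3.png",im)
for a,ce,bb,rc in blobs(im,"yellow",100): print(a,ce,bb)
E
```

```text
[-5.52956527  1.52531818 17.65033519] [0.50432239 0.00673141 0.04200388]
2908 [293.2  48.9] [260  21  68  57]
2444 [285.5 242.7] [238 223  89  68]
```

View pics/w3.png

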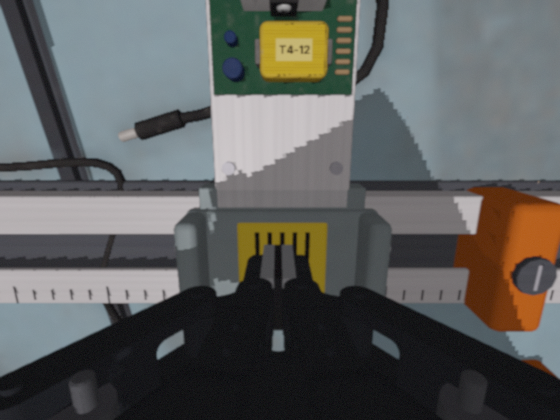

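The carriage follows without slip, with the pad still centred under the fingertips at about (283,260). The orange stop at (510,260) is about 50 mm off.

Request:
{"api": "jog_arm", "payload": {
  "deltas": [
    {"gripper": 0,"offset": [0,0.004,0],"rotation": [0,0,0]},
    {"gripper": 0,"offset": [0,0.005,0],"rotation": [0,0,0]},
    {"gripper": 0,"offset": [0,0.005,0],"rotation": [0,0,0]},
    {"gripper": 0,"offset": [0,0.005,0],"rotation": [0,0,0]},
    {"gripper": 0,"offset": [0,0.005,0],"rotation": [0,0,0]},
    {"gripper": 0,"offset": [0,0.005,0],"rotation": [0,0,0]},
    {"gripper": 0,"offset": [0,0.005,0],"rotation": [0,0,0]},
    {"gripper": 0,"offset": [0,0.004,0],"rotation": [0,0,0]},
    {"gripper": 0,"offset": [0,0.003,0],"rotation": [0,0,0]},
    {"gripper": 0,"offset": [0,0.003,0],"rotation": [0,0,0]},
    {"gripper": 0,"offset": [0,0,0],"rotation": [0,0,0]}
  ]
}}

```text
clock: 6.9
position: [0.497, -0.0373, 0.042]
ee_rot: [0.997, -0.083, 0.0, 0.0]
ft_force: [-5.4, 0.2, 18.6]
grip_width: 0.0
grasp_force: 9.3
```

Request:
{"api": "jog_arm", "payload": {
  "deltas": [
    {"gripper": 0,"offset": [0,0.002,0],"rotation": [0,0,0]},
    {"gripper": 0,"offset": [0,0.002,0],"rotation": [0,0,0]},
    {"gripper": 0,"offset": [0,0.002,0],"rotation": [0,0,0]},
    {"gripper": 0,"offset": [0,0.001,0],"rotation": [0,0,0]},
    {"gripper": 0,"offset": [0,0,0],"rotation": [0,0,0]}
  ]
}}

```text
clock: 7.4
position: [0.4959, -0.044, 0.042]
ee_rot: [0.997, -0.083, 0.0, 0.0]
ft_force: [-6.0, 0.2, 17.8]
grip_width: 0.0
grasp_force: 9.3
```

Request:
{"api": "jog_arm", "payload": {
  "deltas": [
    {"gripper": 0,"offset": [0,0.001,0],"rotation": [0,0,0]},
    {"gripper": 0,"offset": [0,0.001,0],"rotation": [0,0,0]},
    {"gripper": 0,"offset": [0,0,0],"rotation": [0,0,0]}
  ]
}}

```text
clock: 7.7
position: [0.4956, -0.0455, 0.042]
ee_rot: [0.997, -0.083, 0.0, 0.0]
ft_force: [-5.5, 1.6, 18.1]
grip_width: 0.002
grasp_force: 9.1
```

Request:
{"api": "jog_arm", "payload": {
  "deltas": [
    {"gripper": 0,"offset": [0,0.001,0],"rotation": [0,0,0]},
    {"gripper": 0,"offset": [0,0.001,0],"rotation": [0,0,0]},
    {"gripper": 0,"offset": [0,0,0],"rotation": [0,0,0]}
  ]
}}

```text
clock: 8.0
position: [0.4955, -0.0458, 0.042]
ee_rot: [0.997, -0.082, 0.001, -0.001]
ft_force: [-3.9, 7.5, 17.5]
grip_width: 0.003
grasp_force: 8.4
```

Request:
{"api": "jog_arm", "payload": {
  "deltas": [
    {"gripper": 0,"offset": [0,0.001,0],"rotation": [0,0,0]},
    {"gripper": 0,"offset": [0,0.001,0],"rotation": [0,0,0]},
    {"gripper": 0,"offset": [0,0,0],"rotation": [0,0,0]}
  ]
}}

```text
clock: 8.3
position: [0.4958, -0.0475, 0.042]
ee_rot: [0.997, -0.082, 0.001, -0.001]
ft_force: [-0.9, 9.3, 14.0]
grip_width: 0.003
grasp_force: 6.8
```

```bash
python3 - <<'E'
from h import *
o=manip.get_obs();print(o["ft_force"],o["position"])
im=imaging.camera("wrist");cv2.imwrite("pics/w4.png",im)
E
```

```text
[-0.88681286  9.3207518  14.00276744] [ 0.49575377 -0.04745629  0.04202783]
```

View pics/w4.png

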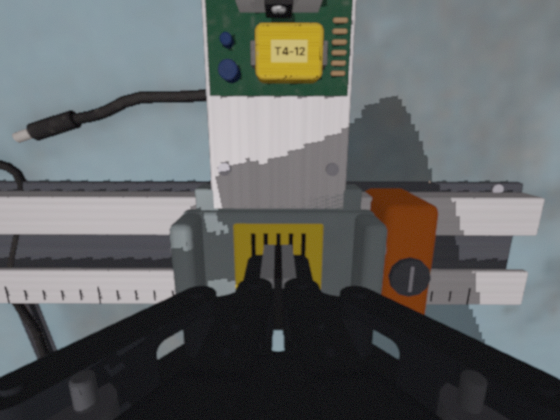

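The carriage is hard against the orange stop: its end meets the block at (378,245), and the stop carries about 9 N. Lift straight up so the preload stays towards the stop.

Request:
{"api": "jog_arm", "payload": {
  "deltas": [
    {"gripper": 0,"offset": [0,0,-0.004],"rotation": [0,0,0]},
    {"gripper": 0,"offset": [0,0,-0.006],"rotation": [0,0,0]},
    {"gripper": 0,"offset": [0,0,-0.01],"rotation": [0,0,0]},
    {"gripper": 0,"offset": [0,0,-0.02],"rotation": [0,0,0]},
    {"gripper": 0,"offset": [0,0,-0.03],"rotation": [0,0,0]},
    {"gripper": 0,"offset": [0,0,-0.03],"rotation": [0,0,0]},
    {"gripper": 0,"offset": [0,0,-0.03],"rotation": [0,0,0]},
    {"gripper": 0,"offset": [0,0,-0.03],"rotation": [0,0,0]},
    {"gripper": 0,"offset": [0,0,0],"rotation": [0,0,0]},
    {"gripper": 0,"offset": [0,0,0],"rotation": [0,0,0]}
  ]
}}

```text
clock: 9.35
position: [0.4943, -0.0504, 0.2012]
ee_rot: [0.997, -0.083, 0.0, 0.0]
ft_force: [-0.8, 0.2, 0.1]
grip_width: -0.002
grasp_force: 0.0
```

```bash
python3 - <<'E'
from h import *
from scipy.spatial.transform import Rotation as Ro
o=manip.get_obs();r=Ro.from_quat(o["ee_rot"]);p=np.array(o["position"]);print(o["clock"],o["ft_force"],p)
im=imaging.camera("wrist");m=imaging.camera_model("wrist");K=np.array(m["camera_matrix"]);H=np.array(m["hand_eye"])
def wr(uv,z):
    d=r.apply(H[:3,:3]@(np.linalg.solve(K,[*uv,1.])*[1,-1,-1]));c=p+r.apply(H[:3,3]);return (c+d*(z-c[2])/d[2])
for c in("yellow","orange"):
    for a,ce,bb,rc in blobs(im,c,150): print(c,a,ce,bb,r.inv().apply(wr(ce,.037)-p).round(4))
cv2.imwrite("pics/w5.png",cv2.resize(im[120:260,180:460],None,fx=2.8,fy=2.8))
E
```

```text
9.35 [-0.78537913  0.23753778  0.11013944] [ 0.49434306 -0.05043874  0.20119608]
yellow 554 [278.4  90.8] [264  79  30  25] [ 0.0935 -0.0013  0.1643]
yellow 1088 [272.8 193.6] [253 174  44  39] [ 0.0012 -0.0065  0.1642]
orange 771 [483.6 154.1] [468 129  34  52] [0.0386 0.1884 0.1644]
orange 446 [336.9 174.5] [327 163  21  27] [0.0196 0.0537 0.1643]
orange 321 [335.  214.4] [326 203  20  22] [-0.0194  0.0538  0.1642]
orange 159 [375.2 278.2] [369 271  13  15] [-0.0875  0.0983  0.1642]
```

View pics/w5.png

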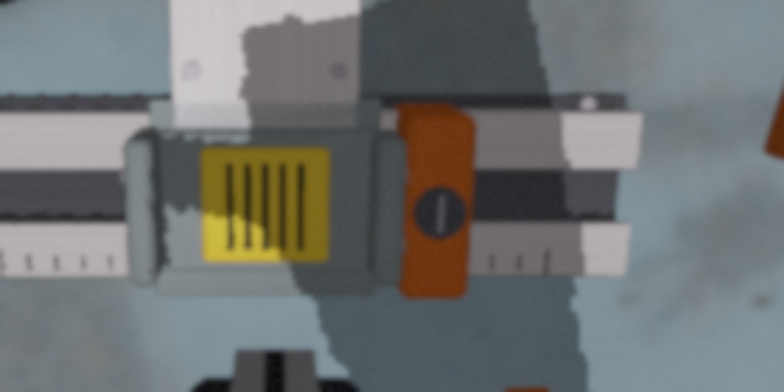

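The carriage sits flush against the orange stop at crop (402,200) with no gap. The pad is up and the arm is clear at zero force.

```bash
python3 -c "
from workcell import workorder;print(workorder.hand_in())"
```

```text
the job is handed in; nothing more can be done
None
```

The carriage is pushed fully against the orange stop with its pad up and the brake on, the arm is clear at zero force, and the job was handed in at about 9.4 s on the robot's clock (the hand-in call returned no verdict).

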